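Sort full and spent reagent cartridges by weight

TASK

Three reagent cartridges that look the same lean in the rack under the lamp bar: one is full and heavy, two are empty and light. Feel which is which by lifting them, stand the full one upright in the loading cradle, fully down, and stand both empties upright on the floor of the return crate. Leave the other things on the counter where they are.

Things in the scene. Friction and masses are not known exactly. Their poses are not given: they have to be found in the camera images.
- cartridge_1: one of three identical-looking cartridges: white block 60 x 46 x 100 mm (own x, y, z) with a centred grey grip block on top, 40 x 24 x 44 mm; hold it across the 24 mm (y), fingertips just above the white block. Origin: centre of underside; z up along it through the grip. Same when turned half round about z. Full: 0.36 to 0.48 kg, empty: 0.085 to 0.115 kg. Starts in any rack pocket
- cartridge_2: one of three identical-looking cartridges: white block 60 x 46 x 100 mm (own x, y, z) with a centred grey grip block on top, 40 x 24 x 44 mm; hold it across the 24 mm (y), fingertips just above the white block. Origin: centre of underside; z up along it through the grip. Same when turned half round about z. Full: 0.36 to 0.48 kg, empty: 0.085 to 0.115 kg. Starts in any rack pocket
- cartridge_3: one of three identical-looking cartridges: white block 60 x 46 x 100 mm (own x, y, z) with a centred grey grip block on top, 40 x 24 x 44 mm; hold it across the 24 mm (y), fingertips just above the white block. Origin: centre of underside; z up along it through the grip. Same when turned half round about z. Full: 0.36 to 0.48 kg, empty: 0.085 to 0.115 kg. Starts in any rack pocket
- rack: fixed grey rack, 267 mm wide: three pockets along its y, 85 mm apart, each holding a cartridge that leans 32 degrees from vertical towards the robot (top towards rack -x). Sliding fit: draw it out along its own length; front wall reaches 65 mm up along the cartridge, dividers 45, rear wall 35 mm. Origin: on the counter under the middle pocket, z up
- bar_edge (a point): middle of the lower front edge of the lamp bar fixed over the rack (rack x -36, z 201 mm). The bar, 36 mm deep and 18 mm thick, runs along the rack's y just behind and above the grips, whose middles are at rack x -68, z 144 mm; a gripper pointing straight down fouls it, one leaning with the cartridges clears it
- cradle: fixed aluminium loading cradle, an open-topped socket 68 x 54 mm inside (x, y), 80 x 66 mm outside, walls up to 43 mm above the counter, floor 8 mm above the counter. Takes one cartridge standing upright, its 60 mm side along the cradle's x. Origin: on the counter under its centre, z up. It and the crate may stand in either order
- crate: fixed black open return crate, 120 x 200 mm inside (x, y), walls 5 mm thick and 55 mm high, floor 5 mm above the counter. Room for two cartridges upright side by side along its y. Origin: on the counter under its centre, z up
- water: loose clear water bottle, 60 mm across, 190 mm high; a bystander. Origin: its underside, z up
- jar: loose amber jar, 60 mm across, 75 mm high; a bystander. Origin: its underside, z up
- tape: loose roll of tape lying flat, 84 mm across, 22 mm high; a bystander. Origin: its underside, z up
- screwdriver: loose screwdriver lying on the counter between robot and rack; a bystander
- tube_rack: loose rack of capped sample tubes, 70 x 160 x 78 mm; a bystander. Origin: its underside, z up
- timer: loose white timer lying flat, 70 x 70 x 23 mm; a bystander. Origin: its underside, z up
There are look-alikes about, which are no part of the job. Leave any orange or purple look-alike of the cartridge_2 alone. What is shaped like the cartridge_1 but purple or red is not meant.

How it is judged:
By the outcome, as a careful person would: the job done as asked, in the order asked, and still so for the second after the job is handed in, with the robot touching nothing.
It also fails if it takes over 72 s, if anything falls off the work surface, if the arm or the gripper's body presses on something with over 40 N, if the wrist force passes 120 N, or if a joint passes its speed limit or range.

ROBOT

A 6-joint arm with a two-finger parallel gripper is mounted at the origin on the work surface. World frame = base frame: x ahead of the robot, y to its left, z up, the work surface at z = 0. Lengths are in m, angles in rad, forces in N, time in s.
With the tool pointing down it reaches from about 0.35 to 0.775 m from the base axis. Payload 7.3 kg.
Tool frame: the origin (TCP) lies at the very end of the fingers, on their centre line; the grasp point (between the pads) lies robot.pinch_z behind it (robot.pinch_z is the distance from the TCP to the grasp point, in m); y points along the fingers, z is the direction in which the jaws open and shut, and the axes are right-handed (so a half turn about y gives the same grasp; the last joint's range is limited). The gripper opens to 92 mm and grips with 3 to 60 N. Pads are 19 mm wide; open, the fingers measure 130 mm over their backs; the gripper's body (75 mm by 190 mm) begins 47 mm behind the grasp point.
Start: joints at [1.072, 0.342, 1.524, -0, 1.275, -0.146], TCP at [0.181, 0.493, 0.227] pointing down, gripper open.
Joint ranges: [-2.53, 2.53], [-0.77, 2.02], [0.04, 2.7], [-1, 4.14], [0.28, 2.66], [-3.11, 3.11]. Speed limits (rad/s): [2.57, 2.57, 3.14, 3.14, 3.14, 3.14].

INTERFACE

Orientations are given as [roll, pitch, yaw] about the fixed x, y, z axes, in that order (R = Rz(yaw) Ry(pitch) Rx(roll)).
In Python, from cell import status, viewer, robot gives the robot as it stands. The module is installed in compiled form; this text tells all that it offers.
- The arm moves only by the shell command python3 -m pendant 'ROWS' [FORCE]. ROWS is JSON, a list that holds one entry, the list of rows, each a list of 7 numbers: the shift along the tool's x, y, z in cm, then the turn, a rotation vector about the tool's x, y, z in rad, then the finger opening in cm, from 0 to 9.18. A call has 1 to 20 rows; each row is the pose to reach, as a shift and turn from the pose commanded when the call began, along the tool's axes at that moment; what a row does not reach only later rows make up. A row lasts 1/10 s, in which the tool goes at most 50 mm and 8.59 degrees, less where a joint would pass 70% of its speed; a pose out of reach is approached as far as the arm can. A call with a gripper value outside its range is refused whole. The fingers move at their own pace and stop on an object; FORCE is the grip in N (left out, the last holds). Time passes only in rows, so rows that repeat a pose let the fingers close. It gives the time, the measured TCP pose, the force and the opening at its end, in the units of the state.
- status.observe(): the state, without advancing time (a new reading comes with each control period).
- viewer.read_camera(name): name is "scene" or "top" or "wrist"; returns a dict with "image" (400x640x3 uint8, red, green, blue), "range_z" (400x640 float32, m along the optical axis (not along the pixel's ray), 0 where there is no reading), "fx", "fy", "cx", "cy" (pixels), "camera_from_world" (4x4, takes a point from world to camera coordinates). Camera axes: x right, y up, looking along -z (the intrinsics and any distortion apply to the point x, -y, -z); pixel columns grow to the right and rows downward; lengths in m; the calibration is good to about 2 mm. A picture is of the moment at which its call begins.
- robot.hand_in(): hands the job in, once; it reports no verdict.
The state is a dict: "time": time; "qpos": joint angles; "qvel": joint speeds; "joint_efforts": joint torques, N m; "tool_pos": TCP position; "tool_rot": TCP orientation; "contact_force": force on the tool from outside, world axes, zero at the start; "torque": the same for the moment, N m; "opening": finger opening in m.
Only numpy, scipy, OpenCV 4.12 (cv2) and the standard library are available. Lean on these libraries where they do the work, as an engineer would, in place of code of your own. Each camera call takes 0.05 s, during which the arm holds its last target. There are 200 camera calls.

## Working session

There is one attempt and no reset: what is moved stays moved. The work goes in short steps, Python scripts to look and compute and a shell command to move; the robot and the scene stay as the last step left them, time stands still between calls to the robot, and variables do not carry over. Pictures are saved under pics/ and viewed, about 8 in all and at most 12, crops included, and the job is handed in when it is done.

```bash
mkdir -p pics; cat > h.py <<'E'
import numpy as np, cv2
from cell import status, viewer, robot
def snap(n,f=None):
    c=viewer.read_camera(n)
    np.savez(f'{f or n}.npz',**{k:np.array(v) for k,v in c.items()})
    cv2.imwrite(f'pics/{f or n}.png',c['image'][:,:,::-1]); return c
def load(f): return dict(np.load(f'{f}.npz'))
def pt(c,u,v,z=None):
    """pixel -> world, by range image (z None) or by ray onto plane z"""
    W=np.linalg.inv(c['camera_from_world']); d=np.array([(u-c['cx'])/c['fx'],-(v-c['cy'])/c['fy'],-1.])
    if z is None: return W[:3,:3]@(d*c['range_z'][int(round(v)),int(round(u))])+W[:3,3]
    r=W[:3,:3]@d; return W[:3,3]+r*(z-W[2,3])/r[2]
def cloud(c):
    v,u=np.mgrid[:400,:640]; W=np.linalg.inv(c['camera_from_world']); r=c['range_z']
    P=np.stack([(u-c['cx'])/c['fx']*r,-(v-c['cy'])/c['fy']*r,-r],-1)
    return P@W[:3,:3].T+W[:3,3]
E
python3 - <<'E'
from h import *
a=snap('scene');b=snap('top')
print({k:(v if k!='time' else v) for k,v in status.observe().items()})
print(robot.pinch_z)
for c in(a,b): print(np.linalg.inv(c['camera_from_world']).round(3),c['fx'],c['cx'],c['cy'],[k for k in c])
cv2.imwrite('pics/both.png',np.vstack([a['image'],b['image']])[:,:,::-1][:, :])
im=cv2.imread('pics/both.png');print(im.shape)
E
```

```text
{'time': 0.1, 'qpos': array([ 1.07201374e+00,  3.42658313e-01,  1.52488959e+00,  4.85859731e-06,
        1.27539901e+00, -1.46024608e-01]), 'qvel': array([-0.00011921, -0.00098754, -0.00477503, -0.00157873,  0.00112743,
        0.00096518]), 'joint_efforts': array([ 8.01401347e-04, -4.32008493e+01, -2.44692421e+01,  7.18557788e-02,
        5.27309580e-02, -7.23418270e-05]), 'tool_pos': array([0.18120241, 0.49236719, 0.22612286]), 'tool_rot': array([-1.57213550e+00,  2.01650337e-04, -3.52759534e-01]), 'contact_force': array([-0.10383693, -0.66208351,  0.65473428]), 'torque': array([-0.00439633, -0.00716445, -0.00026883]), 'opening': 0.09178706674080526}
0.0188
[[-0.875 -0.297  0.382  1.005]
 [ 0.484 -0.556  0.676  1.016]
 [ 0.012  0.776  0.63   1.006]
 [ 0.     0.     0.     1.   ]] 400.31548780443853 312.77747633508096 203.66127348698345 ['image', 'range_z', 'fx', 'fy', 'cx', 'cy', 'camera_from_world']
[[ 2.700e-02  9.900e-01 -1.350e-01  2.940e-01]
 [-1.000e+00  2.700e-02 -1.000e-03  1.250e-01]
 [ 3.000e-03  1.350e-01  9.910e-01  1.724e+00]
 [ 0.000e+00  0.000e+00  0.000e+00  1.000e+00]] 481.42392052992886 319.06147125549876 204.79411213888838 ['image', 'range_z', 'fx', 'fy', 'cx', 'cy', 'camera_from_world']
(800, 640, 3)
```

View pics/scene.png

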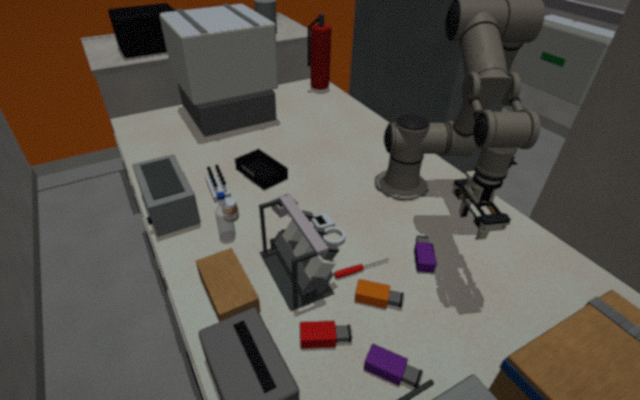

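View pics/top.png

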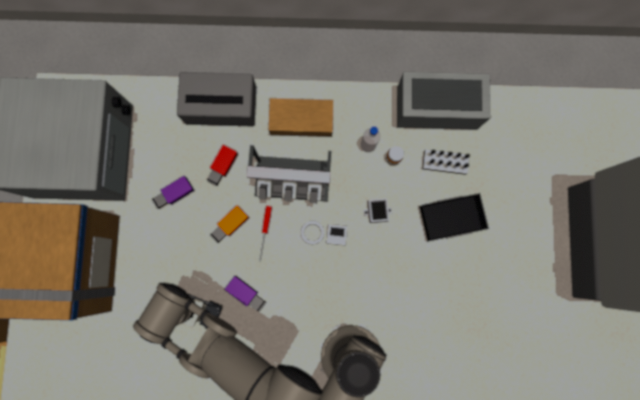

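Scene: the rack with lamp bar and three white/grey cartridges is at (300,250). Red, orange and two purple look-alikes lie loose on the counter. Top: bar at (290,172), grips at (264,190), (288,191) and (314,193), cradle at (378,210), crate at (453,217). Next come the measurements.

```bash
python3 - <<'E'
from h import *
c=load('top');P=cloud(c)
im=c['image'][:,:,::-1]
cr=im[125:255,230:500]; cv2.imwrite('pics/crop.png',cv2.resize(cr,None,fx=2.9,fy=2.9,interpolation=cv2.INTER_CUBIC))
def rect(m,name):
    n,l,s,_=cv2.connectedComponentsWithStats(m.astype(np.uint8))
    for i in range(1,n):
        if s[i,4]<25: continue
        q=P[l==i]; r=cv2.minAreaRect(q[:,:2].astype(np.float32)); 
        uv=np.argwhere(l==i).mean(0)[::-1]
        print(name,'px',uv.round(0),s[i,4],'c',np.round(r[0],3),'sz',np.round(r[1],3),'ang',round(r[2],1),'z',np.percentile(q[:,2],[5,50,95]).round(3))
roi=np.zeros((400,640),bool);roi[125:255,230:500]=1
Z=P[...,2]
rect(roi&(Z>.19)&(Z<.23),'bar')
rect(roi&(Z>.1)&(Z<.185),'mid')
rect(roi&(Z>.03)&(Z<.1),'low')
print('counter',np.median(Z[roi]))
E
```

```text
bar px [288. 172.] 1156 c [0.63  0.225] sz [0.266 0.108] ang 87.7 z [0.209 0.217 0.223]
mid px [371. 137.] 206 c [ 0.752 -0.047] sz [0.058 0.051] ang 69.9 z [0.11  0.127 0.169]
mid px [255. 153.] 26 c [0.68  0.346] sz [0.009 0.014] ang 28.5 z [0.105 0.141 0.18 ]
mid px [265. 188.] 272 c [0.56  0.311] sz [0.046 0.075] ang 88.9 z [0.11  0.138 0.169]
mid px [289. 190.] 266 c [0.556 0.227] sz [0.046 0.073] ang 88.2 z [0.11  0.136 0.168]
mid px [314. 192.] 263 c [0.553 0.142] sz [0.073 0.044] ang 1.2 z [0.109 0.137 0.168]
low px [302. 129.] 569 c [0.792 0.2  ] sz [0.028 0.226] ang 0.6 z [0.037 0.067 0.074]
low px [448. 126.] 164 c [ 0.823 -0.309] sz [0.007 0.285] ang 0.4 z [0.031 0.043 0.061]
low px [368. 145.] 84 c [ 0.74  -0.042] sz [0.057 0.023] ang 69.3 z [0.035 0.068 0.096]
low px [232. 155.] 89 c [0.692 0.437] sz [0.065 0.026] ang 1.9 z [0.034 0.044 0.051]
low px [395. 155.] 247 c [ 0.707 -0.139] sz [0.056 0.054] ang 10.6 z [0.038 0.072 0.08 ]
low px [447. 160.] 538 c [ 0.695 -0.327] sz [0.16  0.069] ang 83.6 z [0.03  0.045 0.081]
low px [277. 187.] 166 c [0.575 0.272] sz [0.035 0.053] ang 88.0 z [0.058 0.072 0.086]
low px [302. 189.] 173 c [0.574 0.186] sz [0.037 0.059] ang 87.4 z [0.057 0.071 0.086]
low px [323. 191.] 47 c [0.57  0.114] sz [0.01  0.055] ang 87.3 z [0.033 0.071 0.083]
low px [456. 215.] 508 c [ 0.495 -0.351] sz [0.139 0.213] ang 12.6 z [0.033 0.051 0.059]
low px [379. 209.] 160 c [ 0.512 -0.086] sz [0.08  0.067] ang 5.8 z [0.033 0.041 0.048]
low px [237. 218.] 326 c [0.464 0.424] sz [0.06  0.091] ang 46.5 z [0.037 0.045 0.051]
counter 0.0012628835033843266
```

View pics/crop.png

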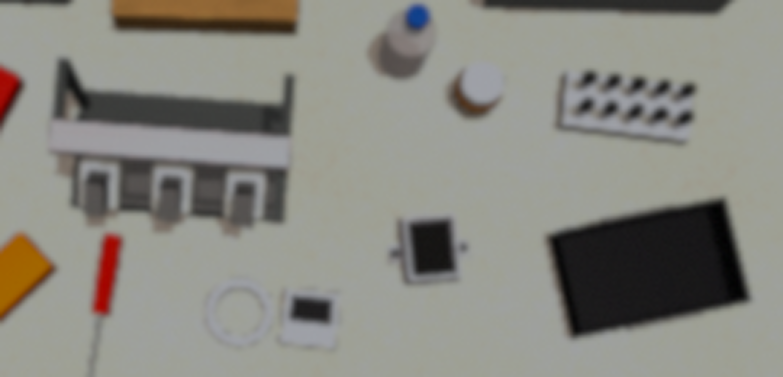

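```bash
python3 - <<'E'
from h import *
from scipy.spatial.transform import Rotation as Ro
c=load('top');P=cloud(c);Z=P[...,2]
# bar front edge (top face, z~.219): last bar row per column
E=[]
for u in range(255,325):
    v=[v for v in range(150,190) if .2<Z[v,u]<.23]
    if v: E.append(pt(c,u,max(v)+.5,.219)[:2])
E=np.array(E);k=np.polyfit(E[:,1],E[:,0],1);print('bar front x=',k,'resid',np.std(E[:,0]-np.polyval(k,E[:,1])),'y',E[:,1].min(),E[:,1].max())
yaw=-np.arctan(k[0])
y0=.227
# rack origin est from bar front (rack x -36) 
ox=np.polyval(k,y0)+.036
print('yaw',yaw,'origin x',ox)
# crate: rim corners
roi=np.zeros((400,640),bool);roi[185:250,410:500]=1
m=roi&(Z>.045)&(Z<.062);q=P[m];print('crate',cv2.minAreaRect(q[:,:2].astype(np.float32)))
s=load('scene');Q=cloud(s);print('scene-cloud')
for nm,cx,cy,h,lo,hi in[('cradle',.512,-.086,.06,.035,.05),('crate',.495,-.351,.14,.045,.062)]:
    m=(np.hypot(Q[...,0]-cx,Q[...,1]-cy)<h)&(Q[...,2]>lo)&(Q[...,2]<hi)
    print(nm,m.sum(), cv2.minAreaRect(Q[m][:,:2].astype(np.float32)) if m.sum()>4 else '')
# viewing pose
R=Ro.from_euler('z',yaw); a=R.apply([np.sin(.5585),0,-np.cos(.5585)])
g=np.array([ox,y0,0])+R.apply([-.068,0,.144])
y=a;z=R.apply([0,1,0]);x=np.cross(y,z);T=Ro.from_matrix(np.c_[x,y,z])
st=status.observe();T0=Ro.from_euler('xyz',st['tool_rot'])
tgt=g-a*.17
print('g',g,'tgt',tgt,'rpy',T.as_euler('xyz'))
print('shift cm',T0.inv().apply(tgt-st['tool_pos'])*100,'rotvec',(T0.inv()*T).as_rotvec())
w=viewer.read_camera('wrist');W=np.linalg.inv(w['camera_from_world']);print('cam in tool',T0.inv().apply(W[:3,3]-st['tool_pos']),(T0.inv().as_matrix()@W[:3,:3]).round(3),w['fx'])
E
```

```text
bar front x= [0.04880912 0.56413083] resid 0.001073054926975307 y 0.11195653906602608 0.33161041703133537
yaw -0.048770412427947545 origin x 0.6112105032987911
crate ((0.49467697739601135, -0.35162729024887085), (0.1375330686569214, 0.21349233388900757), 13.210044860839844)
scene-cloud
cradle 74 ((0.5112017393112183, -0.08657883107662201), (0.08124767243862152, 0.07096840441226959), 5.26333475112915)
crate 352 ((0.49501749873161316, -0.3516286611557007), (0.13994759321212769, 0.21914507448673248), 12.247520446777344)
g [0.54329136 0.23031507 0.144     ] tgt [0.45331297 0.23470684 0.28816866] rpy [-1.57079633 -0.5585     -0.04877041]
shift cm [ 34.43610107  -6.19172785 -14.78662932] rotvec [ 0.08614782 -0.29566486 -0.55455093]
cam in tool [-0.08148678 -0.15849618  0.00050012] [[-0.    -0.954 -0.299]
 [-0.001  0.299 -0.954]
 [ 1.     0.    -0.001]] 347.3751129294477
```

```bash
python3 -m pendant '[[[34.4,-6.2,-14.8,0.086,-0.296,-0.555,5.5],[34.4,-6.2,-14.8,0.086,-0.296,-0.555,5.5],[34.4,-6.2,-14.8,0.086,-0.296,-0.555,5.5],[34.4,-6.2,-14.8,0.086,-0.296,-0.555,5.5],[34.4,-6.2,-14.8,0.086,-0.296,-0.555,5.5],[34.4,-6.2,-14.8,0.086,-0.296,-0.555,5.5],[34.4,-6.2,-14.8,0.086,-0.296,-0.555,5.5],[34.4,-6.2,-14.8,0.086,-0.296,-0.555,5.5],[34.4,-6.2,-14.8,0.086,-0.296,-0.555,5.5],[34.4,-6.2,-14.8,0.086,-0.296,-0.555,5.5],[34.4,-6.2,-14.8,0.086,-0.296,-0.555,5.5],[34.4,-6.2,-14.8,0.086,-0.296,-0.555,5.5],[34.4,-6.2,-14.8,0.086,-0.296,-0.555,5.5]]]' 10
python3 - <<'E'
from h import *
c=snap('wrist','w1'); st=status.observe();print(st['tool_pos'],st['tool_rot'],st['qpos'].round(2),st['contact_force'])
P=cloud(c);np.save('w1P.npy',P);print(np.nanmin(P[...,2]))
E
```

```text
time: 1.45
tool_pos: [0.4524, 0.2358, 0.2885]
tool_rot: [-1.57, -0.559, -0.047]
contact_force: [0.5, 0.2, 0.1]
opening: 0.055
[0.4525074  0.23570258 0.2885517 ] [-1.56978524 -0.55922486 -0.04744314] [ 0.5   0.05  1.86 -0.4   0.78 -0.8 ] [ 0.46238802 -0.38234203 -0.18381296]
-0.33668813516225543
```

View pics/w1.png

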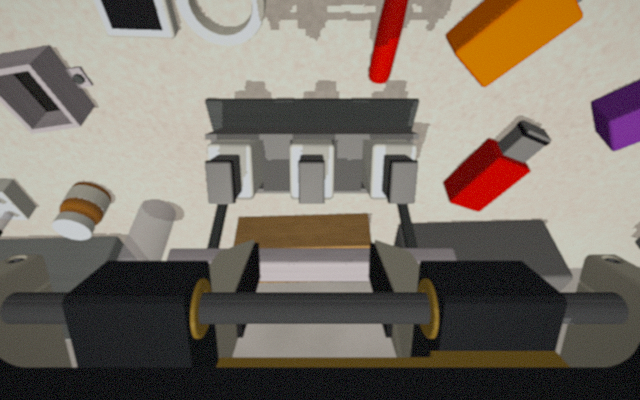

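Wrist view: three white cartridges with grey grips at (225,178), (312,178) and (400,178) in the rack. All three are white and identical, so they are the ones meant. The red (500,165), orange (515,35) and purple (620,115) blocks lie outside the rack and are look-alikes. This enlarged view serves as the confirming crop.

```bash
python3 - <<'E'
from h import *
from scipy.spatial.transform import Rotation as Ro
P=np.load('w1P.npy');Pt=cloud(load('top'));yaw=-.0478
a=-Ro.from_euler('z',yaw).apply([np.sin(.5585),0,-np.cos(.5585)]) # cartridge z
yv=Ro.from_euler('z',yaw).apply([0,1,0]);xv=np.cross(yv,a)
B=np.c_[xv,yv,a]; O=np.array([.611,.2287,0])
for nm,PP,roi in(('wrist',P,(slice(140,215),slice(190,430))),('top',Pt,(slice(175,205),slice(250,330)))):
    q=(PP[roi]-O)@B; h=q[...,2]
    hh=h[(h>.09)&(h<.2)];print(nm,np.histogram(hh,np.arange(.09,.2,.005)))
    top=np.percentile(hh,97)
    m=(h>.13)&(h<.2)
    n,l,s,ce=cv2.connectedComponentsWithStats(m.astype(np.uint8))
    for i in range(1,n):
        if s[i,4]<20: continue
        g=q[l==i]; t=g[g[:,2]>np.median(g[:,2])-.004]
        r=cv2.minAreaRect(t[:,:2].astype(np.float32))
        print(s[i,4],'x',np.percentile(t[:,0],[2,98]).round(4),'y',np.percentile(t[:,1],[2,98]).round(4),'h',np.median(t[:,2]).round(4),'rect',np.round(r[0],4),np.round(r[1],4),round(r[2],1),'px',ce[i].round())
        mid=np.r_[np.percentile(t[:,:2],[2,98],axis=0).mean(0),np.median(t[:,2])];print('  world top centre',(B@mid+O).round(4))
E
```

```text
wrist (array([  64,   71,   78,  187,  152,  127,  200,  175, 2771,  702,  139,
        146,  143,  146,  158,  110,  254, 3285,   50,    0,    0,    0]), array([0.09 , 0.095, 0.1  , 0.105, 0.11 , 0.115, 0.12 , 0.125, 0.13 ,
       0.135, 0.14 , 0.145, 0.15 , 0.155, 0.16 , 0.165, 0.17 , 0.175,
       0.18 , 0.185, 0.19 , 0.195, 0.2  ]))
2690 x [-0.0017  0.0373] y [-0.0986 -0.0753] h 0.1781 rect [ 0.0184 -0.0875] [0.0408 0.0248] 0.3 px [38. 33.]
  world top centre [0.5277 0.1456 0.1604]
2532 x [-0.0072  0.0406] y [-0.0218  0.017 ] h 0.1777 rect [ 0.018  -0.0026] [0.0562 0.0435] 0.2 px [121.  32.]
  world top centre [0.531  0.2301 0.1595]
2682 x [-0.0018  0.0367] y [0.07   0.0933] h 0.1783 rect [0.0181 0.082 ] [0.0405 0.0247] 0.1 px [203.  33.]
  world top centre [0.5353 0.3141 0.1604]
top (array([ 24,  37,  16,   9,   8,  12,  46, 136, 185,  52,  15,  19,  17,
        16,  12,  25, 105, 115,  31,  24, 102, 201]), array([0.09 , 0.095, 0.1  , 0.105, 0.11 , 0.115, 0.12 , 0.125, 0.13 ,
       0.135, 0.14 , 0.145, 0.15 , 0.155, 0.16 , 0.165, 0.17 , 0.175,
       0.18 , 0.185, 0.19 , 0.195, 0.2  ]))
510 x [0.0806 0.1067] y [-0.1329  0.0799] h 0.1961 rect [ 0.0942 -0.0238] [0.0285 0.2216] 0.1 px [56.  8.]
  world top centre [0.5853 0.2034 0.216 ]
199 x [0.0023 0.0423] y [0.0691 0.0925] h 0.1744 rect [0.0216 0.0806] [0.0419 0.0241] 0.1 px [14. 14.]
  world top centre [0.5415 0.3129 0.1597]
196 x [0.0048 0.0433] y [-0.0159  0.0073] h 0.1757 rect [ 0.024  -0.0046] [0.0418 0.0234] 1.3 px [39. 16.]
  world top centre [0.5382 0.2279 0.1617]
```

```bash
python3 -m pendant '[[[0.2,5,-0.2,0,0,0,5.5],[0.2,10,-0.2,0,0,0,5.5],[0.2,13,-0.2,0,0,0,5.5],[0.2,15.5,-0.2,0,0,0,5.5],[0.2,17.5,-0.2,0,0,0,5.5],[0.2,18.6,-0.2,0,0,0,5.5],[0.2,19.05,-0.2,0,0,0,5.5],[0.2,19.05,-0.2,0,0,0,5.5],[0.2,19.05,-0.2,0,0,0,5.5]]]' 30
python3 -c "
from h import *
st=status.observe();print(st['tool_pos'],st['tool_rot'],st['contact_force'],st['torque'])"
```

```text
time: 2.4
tool_pos: [0.5557, 0.2285, 0.1293]
tool_rot: [-1.569, -0.561, -0.049]
contact_force: [-0.0, -0.7, -0.3]
opening: 0.055
[0.55566495 0.22848309 0.12926627] [-1.56904058 -0.56071178 -0.04900935] [-0.02779355 -0.67845278 -0.32420512] [0.02165783 0.40362494 0.0154093 ]
```

```bash
python3 -m pendant '[[[0,0,0,0,0,0,1.5],[0,0,0,0,0,0,1.5],[0,0,0,0,0,0,1.5],[0,0,0,0,0,0,1.5],[0,0,0,0,0,0,1.5],[0,0,0,0,0,0,1.5]]]' 30; python3 -m pendant '[[[0,-0.5,0,0,0,0,1.5],[0,-1.2,0,0,0,0,1.5],[0,-2,0,0,0,0,1.5],[0,-3,0,0,0,0,1.5],[0,-3,0,0,0,0,1.5],[0,-3,0,0,0,0,1.5],[0,-3,0,0,0,0,1.5],[0,-3,0,0,0,0,1.5],[0,-3,0,0,0,0,1.5]]]' 30
python3 -c "
from h import *
st=status.observe();print(st['tool_pos'],st['tool_rot'],st['contact_force'],st['torque'])"
```

```text
time: 3.0
tool_pos: [0.5557, 0.2282, 0.1285]
tool_rot: [-1.57, -0.56, -0.049]
contact_force: [-0.5, 0.2, 2.6]
opening: 0.024
time: 3.9
tool_pos: [0.5399, 0.2289, 0.1536]
tool_rot: [-1.57, -0.56, -0.049]
contact_force: [1.2, 0.2, -0.4]
opening: 0.024
[0.53991368 0.22886631 0.1536419 ] [-1.56960289 -0.55953034 -0.04916865] [ 1.18807451  0.24681105 -0.38886439] [0.03428642 0.15325318 0.04903129]
```

Reading about −0.4 N: empty. It goes back in its pocket, then I try the right one (y = 0.146).

```bash
python3 -m pendant '[[[0,1,0,0,0,0,1.5],[0,2,0,0,0,0,1.5],[0,2.6,0,0,0,0,1.5],[0,2.9,0,0,0,0,1.5],[0,2.9,0,0,0,0,1.5],[0,2.9,0,0,0,0,5],[0,2.9,0,0,0,0,5],[0,2.9,0,0,0,0,5],[0,2.9,0,0,0,0,5]]]' 30
python3 -m pendant '[[[0,-2,0,0,0,0,5],[0,-5,0,0,0,0,5],[0,-7,0,0,0,0,5],[0,-7,-4,0,0,0,5],[0,-7,-8.45,0,0,0,5],[0,-7,-8.45,0,0,0,5],[0,-5,-8.45,0,0,0,5],[0,-2.5,-8.45,0,0,0,5],[0,-0.8,-8.45,0,0,0,5],[0,0,-8.45,0,0,0,5],[0,0,-8.45,0,0,0,5],[0,0,-8.45,0,0,0,1.5],[0,0,-8.45,0,0,0,1.5],[0,0,-8.45,0,0,0,1.5],[0,0,-8.45,0,0,0,1.5],[0,0,-8.45,0,0,0,1.5]]]' 30; python3 -m pendant '[[[0,-0.5,0,0,0,0,1.5],[0,-1.2,0,0,0,0,1.5],[0,-2,0,0,0,0,1.5],[0,-3,0,0,0,0,1.5],[0,-3,0,0,0,0,1.5],[0,-3,0,0,0,0,1.5],[0,-3,0,0,0,0,1.5],[0,-3,0,0,0,0,1.5],[0,-3,0,0,0,0,1.5]]]' 30
python3 -c "
from h import *
st=status.observe();print(st['tool_pos'],st['tool_rot'],st['contact_force'],st['torque'])"
```

```text
time: 4.8
tool_pos: [0.5549, 0.2281, 0.1291]
tool_rot: [-1.57, -0.559, -0.049]
contact_force: [0.1, 0.4, 0.1]
opening: 0.0491
time: 6.4
tool_pos: [0.5517, 0.1448, 0.132]
tool_rot: [-1.572, -0.557, -0.049]
contact_force: [-1.6, -0.0, 4.2]
opening: 0.0241
time: 7.3
tool_pos: [0.536, 0.1456, 0.1568]
tool_rot: [-1.572, -0.556, -0.049]
contact_force: [3.0, 0.6, -0.8]
opening: 0.0239
[0.53596247 0.1455842  0.15682365] [-1.57195219 -0.55629568 -0.04912724] [ 3.01866724  0.55099197 -0.77080725] [0.01619273 0.02063819 0.01978955]
```

Sideways wall force makes this unclear, so I draw it fully clear of the pocket and read several samples.

```bash
python3 -m pendant '[[[0,-2,0,0,0,0,1.5],[0,-4,0,0,0,0,1.5],[0,-6,0,0,0,0,1.5],[0,-6,0,0,0,0,1.5],[0,-6,0,0,0,0,1.5],[0,-6,0,0,0,0,1.5],[0,-6,0,0,0,0,1.5]]]' 30
python3 -m pendant '[[[0,0,0,0,0,0,1.5]]]';python3 -m pendant '[[[0,0,0,0,0,0,1.5]]]';python3 -c "
from h import *
c=snap('wrist','w2');st=status.observe();print(st['tool_pos'],st['tool_rot'],st['contact_force'],st['torque'])"
```

```text
time: 8.0
tool_pos: [0.5038, 0.1469, 0.2064]
tool_rot: [-1.573, -0.554, -0.049]
contact_force: [0.7, 0.2, -4.2]
opening: 0.024
time: 8.1
tool_pos: [0.504, 0.147, 0.2069]
tool_rot: [-1.573, -0.554, -0.049]
contact_force: [0.1, -1.1, -3.9]
opening: 0.0236
time: 8.2
tool_pos: [0.5041, 0.1471, 0.2073]
tool_rot: [-1.572, -0.555, -0.049]
contact_force: [0.1, 0.1, -4.7]
opening: 0.0235
[0.50415298 0.14708355 0.20742563] [-1.5722453  -0.55546837 -0.04921467] [-0.81354574 -0.10005439 -3.47560609] [0.07984512 0.84745719 0.01556441]
```

Full: about 4.1 N, 0.41 kg. Next: upright over the cradle at hover height.

```bash
cat >> h.py <<'E'
from scipy.spatial.transform import Rotation as Ro
def to(pos,yaw,lean=0.):
    st=status.observe();T0=Ro.from_euler('xyz',st['tool_rot']);T=Ro.from_euler('xyz',[-np.pi/2,-lean,yaw])
    print('shift',(T0.inv().apply(np.array(pos)-st['tool_pos'])*100).round(2),'rotvec',(T0.inv()*T).as_rotvec().round(3))
E
python3 -c "
from h import *
to([.475,.10,.23],.097,.25); to([.5115,-.0865,.205],.097)"
```

```text
shift [-1.09 -3.32 -4.85] rotvec [ 0.059 -0.135  0.305]
shift [  1.47   1.23 -23.29] rotvec [ 0.042 -0.143  0.554]
```

```bash
python3 -m pendant '[[[-1.1,-3.3,-4.8,0.059,-0.135,0.305,1.5],[-1.1,-3.3,-4.8,0.059,-0.135,0.305,1.5],[-1.1,-3.3,-4.8,0.059,-0.135,0.305,1.5],[-0.5,-2,-9,0.042,-0.143,0.554,1.5],[0,-1,-13,0.042,-0.143,0.554,1.5],[0.7,0,-17,0.042,-0.143,0.554,1.5],[1.2,1,-21,0.042,-0.143,0.554,1.5],[1.47,1.23,-23.3,0.042,-0.143,0.554,1.5],[1.47,1.23,-23.3,0.042,-0.143,0.554,1.5],[1.47,1.23,-23.3,0.042,-0.143,0.554,1.5],[1.47,1.23,-23.3,0.042,-0.143,0.554,1.5],[1.47,1.23,-23.3,0.042,-0.143,0.554,1.5]]]' 
python3 -c "
from h import *
c=snap('wrist','w3');st=status.observe();print(st['tool_pos'],st['tool_rot'],st['contact_force'],st['torque']);snap('top','t3');snap('scene','s3')"
```

```text
time: 9.45
tool_pos: [0.5116, -0.0855, 0.2056]
tool_rot: [-1.571, -0.002, 0.099]
contact_force: [0.6, 0.2, -3.8]
opening: 0.0238
[ 0.51159018 -0.08552291  0.20563483] [-1.57094838 -0.00161553  0.09886608] [-0.32993946 -0.36536013 -5.27185402] [0.04505283 0.02229223 0.02882312]
```

View pics/w3.png

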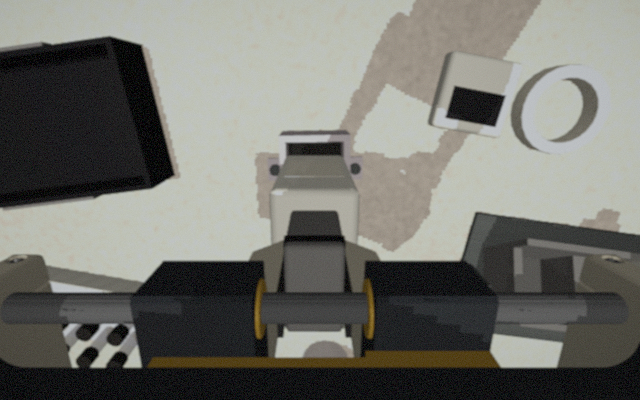

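The wrist view shows the block (273–357, 155–240) hanging over the cradle, whose near rim is at (280–350,135), and they look roughly aligned. Next I compare the two numerically.

```bash
python3 - <<'E'
from h import *
c=load('w3');P=cloud(c);st=status.observe()
R=Ro.from_euler('z',.099).as_matrix();q=(P-np.array([.5116,-.0855,0]))@R
s=np.zeros((400,640),bool);s[120:262,260:372]=1
X,Y,Z=q[...,0],q[...,1],q[...,2]
m=s&(Z>.1)&(Z<.2)&(np.abs(X)<.05); print('block',m.sum());b=q[m]
for lo in np.arange(.09,.21,.015):
    k=b[(b[:,2]>=lo)&(b[:,2]<lo+.015)]
    if len(k)>20: print(round(lo,3),len(k),'x',np.percentile(k[:,0],[2,50,98]).round(4),'y',np.percentile(k[:,1],[1,99]).round(4))
print('zmin block',np.percentile(b[:,2],1), 'top face z',np.histogram(Z[s&(Z>.185)&(Z<.215)],10))
m=s&(Z>.036)&(Z<.05);d=q[m];print('cradle',m.sum(),'x',np.percentile(d[:,0],[1,50,99]).round(4),'y',np.percentile(d[:,1],[1,99]).round(4),'z',np.median(d[:,2]))
r=d[d[:,0]<np.percentile(d[:,0],1)+.012];print('front rim y',np.percentile(r[:,1],[1,99]).round(4)); 
e=[]
for y in np.arange(-.028,.029,.004):
    k=r[np.abs(r[:,1]-y)<.002]
    if len(k)>3:e.append((y,np.percentile(k[:,0],3)))
e=np.array(e);print('front edge fit',np.polyfit(e[:,0],e[:,1],1))
for f in('t3','top','scene','s3'):
    Q=cloud(load(f));qq=(Q-np.array([.5116,-.0855,0]))@R
    m=(np.abs(qq[...,0])<.06)&(np.abs(qq[...,1])<.05)&(qq[...,2]>.036)&(qq[...,2]<.05);d=qq[m]
    print(f,len(d),np.percentile(d[:,0],[1,99]).round(4),np.percentile(d[:,1],[1,99]).round(4)) if len(d) else 0
E
```

```text
block 5286
0.105 232 x [-0.0347 -0.0345 -0.0335] y [-0.0209  0.0216]
0.12 248 x [-0.0349 -0.0347 -0.0335] y [-0.0204  0.0218]
0.135 308 x [-0.035  -0.0347 -0.0335] y [-0.0207  0.0218]
0.15 374 x [-0.0351 -0.0348 -0.0337] y [-0.0205  0.0215]
0.165 488 x [-0.0351 -0.0347 -0.0336] y [-0.0209  0.0218]
0.18 652 x [-0.035  -0.0347 -0.0218] y [-0.0225  0.0234]
0.195 2981 x [-0.0344 -0.0266 -0.0079] y [-0.0218  0.0229]
zmin block 0.10740946028315591 top face z (array([ 102,  136,  119,  500, 2592,   97,  101,  114,  162,  208]), array([0.18511101, 0.1880985 , 0.19108598, 0.19407346, 0.19706095,
       0.20004843, 0.20303591, 0.2060234 , 0.20901088, 0.21199836,
       0.21498585]))
cradle 858 x [-0.0428 -0.0378 -0.0124] y [-0.0321  0.0336] z 0.04342606996678719
front rim y [-0.0322  0.0329]
front edge fit [-0.0147887  -0.04252957]
t3 33 [-0.0392  0.0402] [-0.0328  0.031 ]
top 141 [-0.0393  0.0404] [-0.0334  0.0331]
scene 71 [-0.0401  0.0399] [-0.0362  0.0343]
s3 75 [-0.0411  0.04  ] [-0.0348  0.0326]
```

```bash
python3 -m pendant '[[[0.2,2,0,0,-0.012,0,1.5],[0.2,4,0,0,-0.012,0,1.5],[0.2,5,0,0,-0.012,0,1.5],[0.2,6,0,0,-0.012,0,1.5],[0.2,7,0,0,-0.012,0,1.5],[0.2,8,0,0,-0.012,0,1.5],[0.2,8.6,0,0,-0.012,0,1.5],[0.2,8.6,0,0,-0.012,0,1.5],[0.2,8.6,0,0,-0.012,0,1.5]]]'; python3 -m pendant '[[[0,0.2,0,0,0,0,1.5],[0,0.4,0,0,0,0,1.5],[0,0.4,0,0,0,0,1.5]]]'
```

```text
time: 10.5
tool_pos: [0.5138, -0.0864, 0.1196]
tool_rot: [-1.571, -0.001, 0.109]
contact_force: [0.9, 0.1, -4.4]
opening: 0.0239
time: 10.8
tool_pos: [0.5138, -0.0863, 0.1155]
tool_rot: [-1.571, -0.002, 0.109]
contact_force: [0.7, -0.9, -4.2]
opening: 0.0239
```

```bash
python3 -m pendant '[[[0,0.1,0,0,0,0,1.5],[0,0.2,0,0,0,0,1.5],[0,0.2,0,0,0,0,1.5]]]'; python3 -m pendant '[[[0,0.1,0,0,0,0,1.5],[0,0.2,0,0,0,0,1.5],[0,0.2,0,0,0,0,1.5]]]'
```

```text
time: 11.1
tool_pos: [0.514, -0.0863, 0.1153]
tool_rot: [-1.572, -0.003, 0.109]
contact_force: [-2.5, 1.8, 10.6]
opening: 0.0238
time: 11.4
tool_pos: [0.5146, -0.0863, 0.1152]
tool_rot: [-1.572, -0.005, 0.109]
contact_force: [-7.5, 3.7, 23.9]
opening: 0.0236
```

Contact comes at TCP z 0.115, so the underside is at 0.008, the cradle floor. I ease off, release, rise and look.

```bash
python3 -m pendant '[[[-0.05,-0.3,0,0,0,0,1.5],[-0.05,-0.35,0,0,0,0,1.5],[-0.05,-0.35,0,0,0,0,4],[-0.05,-0.35,0,0,0,0,5],[-0.05,-0.35,0,0,0,0,5],[-0.05,-0.35,0,0,0,0,5],[-0.05,-3,0,0,0,0,5],[-0.05,-7,0,0,0,0,5],[-0.05,-12,0,0,0,0,5],[-0.05,-15,0,0,0,0,5],[-0.05,-15,0,0,0,0,5],[-0.05,-15,0,0,0,0,5]]]'
python3 - <<'E'
from h import *
c=snap('wrist','w4');s=snap('scene','s4')
R=Ro.from_euler('z',.109).as_matrix()
for f in(c,s):
    q=(cloud(f)-np.array([.514,-.0863,0]))@R
    m=(np.abs(q[...,0])<.045)&(np.abs(q[...,1])<.04)&(q[...,2]>.05)&(q[...,2]<.17);b=q[m];print(len(b),'z',np.histogram(b[:,2],np.arange(.05,.171,.01))[0],'topz',np.percentile(b[:,2],99.5).round(4))
    t=b[(b[:,2]>.1)&(b[:,2]<.113)];print('white top',np.median(t[:,2]).round(4),np.percentile(t[:,:2],[2,98],axis=0).round(4).tolist())
    for lo,hi in((.055,.075),(.085,.1),(.125,.15)):
        k=b[(b[:,2]>lo)&(b[:,2]<hi)];print(lo,np.percentile(k[:,:2],[2,98],axis=0).round(4).tolist() if len(k)>5 else 0)
# clearance data for next grasp
lean=.5585;yaw=-.048
to([.505,.20,.30],yaw,lean)
E
```

```text
time: 12.6
tool_pos: [0.513, -0.0863, 0.2615]
tool_rot: [-1.571, -0.002, 0.109]
contact_force: [-0.1, -0.2, -0.3]
opening: 0.0501
3593 z [  68   47   45   85   64 1576   78   62   70   76 1422    0] topz 0.1539
white top 0.1081 [[-0.036, -0.0219], [0.0204, 0.0226]]
0.055 [[-0.0365, -0.0202], [-0.0353, 0.0208]]
0.085 [[-0.0364, -0.0206], [-0.035, 0.0212]]
0.125 [[-0.0267, -0.0115], [0.0049, 0.0119]]
336 z [ 8  7 17 24 41 66 47 27 24 25 50  0] topz 0.1579
white top 0.1085 [[-0.0308, -0.0208], [0.0258, 0.0239]]
0.055 [[-0.0328, -0.0231], [0.0257, 0.023]]
0.085 [[-0.0291, -0.0179], [0.0269, 0.0235]]
0.125 [[-0.0211, -0.0111], [0.0178, 0.0139]]
shift [ 2.4  -3.98 28.53] rotvec [-0.045  0.153 -0.559]
```

View pics/w4.png

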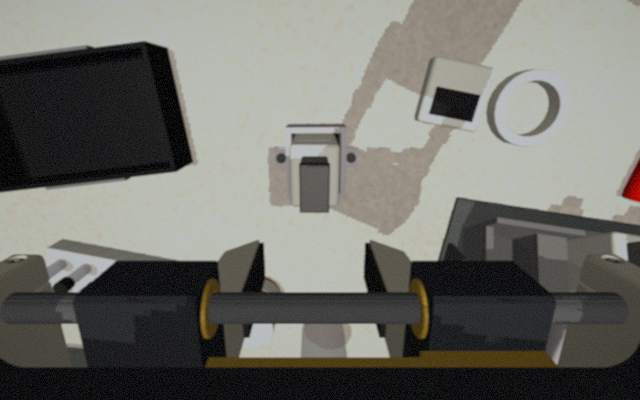

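The full cartridge stands in the cradle at (315,170), white top at z 0.108 (8 + 100 mm), upright and fully down. Now the middle empty.

```bash
python3 -c "
from h import *
to([.46,.1,.27],-.048,.4); to([.5028,.2306,.2133],-.048,.5585)"
```

```text
shift [-3.16 -0.98 19.08] rotvec [-0.032  0.155 -0.401]
shift [ 2.52  4.69 31.58] rotvec [-0.045  0.153 -0.559]
```

```bash
python3 -m pendant '[[[-1.3,-0.4,4.8,-0.016,0.07,-0.15,5],[-2.2,-0.7,9.6,-0.02,0.1,-0.29,5],[-3,-0.9,14.4,-0.03,0.15,-0.4,5],[-3.16,-1,19,-0.032,0.155,-0.4,5],[-1,0.5,23.5,-0.045,0.153,-0.5,5],[1,2.5,27.5,-0.045,0.153,-0.559,5],[2.5,4.7,31.6,-0.045,0.153,-0.559,5],[2.5,4.7,31.6,-0.045,0.153,-0.559,5],[2.5,4.7,31.6,-0.045,0.153,-0.559,5],[2.5,4.7,31.6,-0.045,0.153,-0.559,5],[2.5,4.7,31.6,-0.045,0.153,-0.559,5],[2.5,4.7,31.6,-0.045,0.153,-0.559,5]]]'
python3 -c "
from h import *
to([.5557,.2285,.1285],-.048,.5585)"
```

```text
time: 13.9
tool_pos: [0.5035, 0.2294, 0.215]
tool_rot: [-1.571, -0.562, -0.049]
contact_force: [-0.4, 0.4, 0.6]
opening: 0.0505
shift [-0.2  10.1   0.17] rotvec [ 0.001 -0.001  0.004]
```

```bash
python3 -m pendant '[[[-0.1,4,0.1,0,0,0,5],[-0.2,7,0.1,0,0,0,5],[-0.2,9,0.1,0,0,0,5],[-0.2,10,0.1,0,0,0.004,5],[-0.2,10.1,0.1,0,0,0.004,5],[-0.2,10.1,0.1,0,0,0.004,5],[-0.2,10.1,0.1,0,0,0.004,1.5],[-0.2,10.1,0.1,0,0,0.004,1.5],[-0.2,10.1,0.1,0,0,0.004,1.5],[-0.2,10.1,0.1,0,0,0.004,1.5],[-0.2,10.1,0.1,0,0,0.004,1.5]]]' 25
python3 -m pendant '[[[0,-1,0,0,0,0,1.5],[0,-3,0,0,0,0,1.5],[0,-5,0,0,0,0,1.5],[0,-7,0,0,0,0,1.5],[0,-9,0,0,0,0,1.5],[0,-10.5,0,0,0,0,1.5],[0,-11,0,0,0,0,1.5],[0,-11,0,0,0,0,1.5],[0,-11,0,0,0,0,1.5],[0,-11,0,0,0,0,1.5]]]' 25
python3 -m pendant '[[[0,0,0,0,0,0,1.5]]]'
python3 -c "
from h import *
print(status.observe()['contact_force'])
to([.44,.13,.28],.22,.3);to([.42,-.08,.30],.22);to([.5053,-.3984,.23],.22)"
```

```text
time: 15.0
tool_pos: [0.5554, 0.229, 0.1283]
tool_rot: [-1.571, -0.558, -0.048]
contact_force: [-3.4, -0.4, 4.3]
opening: 0.0241
time: 16.0
tool_pos: [0.4972, 0.2315, 0.2202]
tool_rot: [-1.573, -0.556, -0.047]
contact_force: [0.3, 0.2, -1.3]
opening: 0.0239
time: 16.1
tool_pos: [0.4973, 0.2316, 0.2203]
tool_rot: [-1.573, -0.556, -0.047]
contact_force: [1.3, 0.3, -1.3]
opening: 0.0239
[ 1.25274074  0.30604303 -1.28414336]
shift [ -1.3   -7.81 -10.43] rotvec [ 0.113 -0.244  0.254]
shift [ -1.1  -10.   -31.51] rotvec [ 0.076 -0.261  0.552]
shift [  3.73   1.29 -62.89] rotvec [ 0.076 -0.261  0.552]
```

Weighs about 1.2 N: empty, as expected. On to the crate's far slot.

```bash
python3 -m pendant '[[[-0.5,-3.5,-3,0.03,-0.06,0.06,1.5],[-1,-6.5,-6,0.06,-0.13,0.13,1.5],[-1.3,-7.8,-10.4,0.113,-0.244,0.254,1.5],[-1.3,-8.5,-15,0.1,-0.25,0.38,1.5],[-1.2,-9,-19.5,0.09,-0.255,0.5,1.5],[-1.2,-9.5,-24,0.076,-0.261,0.552,1.5],[-1.1,-10,-28.5,0.076,-0.261,0.552,1.5],[-0.1,-9.4,-33,0.076,-0.261,0.552,1.5],[1.1,-8.6,-37.5,0.076,-0.261,0.552,1.5],[2.3,-7.9,-42,0.076,-0.261,0.552,1.5],[3.2,-7.3,-46.5,0.076,-0.261,0.552,1.5],[4.4,-6.5,-51,0.076,-0.261,0.552,1.5],[5.6,-5.6,-55.5,0.076,-0.261,0.552,1.5],[5.5,-3,-60,0.076,-0.261,0.552,1.5],[4.5,0,-62.9,0.076,-0.261,0.552,1.5],[3.7,1.3,-62.9,0.076,-0.261,0.552,1.5],[3.7,1.3,-62.9,0.076,-0.261,0.552,1.5],[3.7,1.3,-62.9,0.076,-0.261,0.552,1.5],[3.7,1.3,-62.9,0.076,-0.261,0.552,1.5],[3.7,1.3,-62.9,0.076,-0.261,0.552,1.5]]]'
python3 - <<'E'
from h import *
c=snap('wrist','w5');st=status.observe();print(st['tool_pos'],st['tool_rot'],st['contact_force'],st['qpos'].round(2))
P=cloud(c);R=Ro.from_euler('z',.22).as_matrix();q=(P-np.array([.4948,-.3516,0]))@R
Z=q[...,2];m=(np.abs(q[...,0])<.09)&(np.abs(q[...,1])<.13)&(Z>.048)&(Z<.062);m[250:]=0;d=q[m]
print('rim',len(d),np.percentile(d,[1,50,99],axis=0).round(4).tolist(),cv2.minAreaRect(d[:,:2].astype(np.float32)))
m=(np.abs(q[...,0])<.05)&(np.abs(q[...,1])<.09)&(Z<.015)&(Z>-.01);m[250:]=0;print('floor z',np.median(Z[m]),m.sum())
m=(np.abs(q[...,0])<.06)&(np.abs(q[...,1]+.048)<.04)&(Z<.225)&(Z>.11);m[262:]=0;d=q[m];print('block',np.percentile(d,[1,50,99],axis=0).round(4).tolist())
t=d[d[:,2]<.2];print('front face',np.percentile(t[:,:2],[2,50,98],axis=0).round(4).tolist(),'top',np.histogram(d[:,2],np.arange(.2,.235,.003)))
E
```

```text
time: 18.1
tool_pos: [0.5059, -0.398, 0.2322]
tool_rot: [-1.573, -0.004, 0.221]
contact_force: [0.2, 0.3, -1.3]
opening: 0.0238
[ 0.5058117  -0.39803957  0.23193983] [-1.57288069 -0.0032769   0.22118972] [-0.53600748  0.05437868 -1.33258913] [-0.79  0.56  1.16  0.    1.42 -2.58]
rim 4324 [[-0.0714, -0.1027, 0.0484], [-0.0367, 0.0269, 0.0551], [0.0649, 0.1066, 0.0571]] ((-0.0025312528014183044, 0.002033427357673645), (0.1382395327091217, 0.21072350442409515), 0.3450765013694763)
floor z 0.005559418055943177 10485
block [[-0.0317, -0.0693, 0.1345], [-0.0312, -0.0473, 0.1947], [-0.0247, -0.0259, 0.2248]]
front face [[-0.0316, -0.0684], [-0.0311, -0.0473], [-0.0301, -0.0268]] top (array([120, 108, 104, 120, 114, 132, 119, 169, 104,   0,   0]), array([0.2  , 0.203, 0.206, 0.209, 0.212, 0.215, 0.218, 0.221, 0.224,
       0.227, 0.23 , 0.233]))
```

View pics/w5.png

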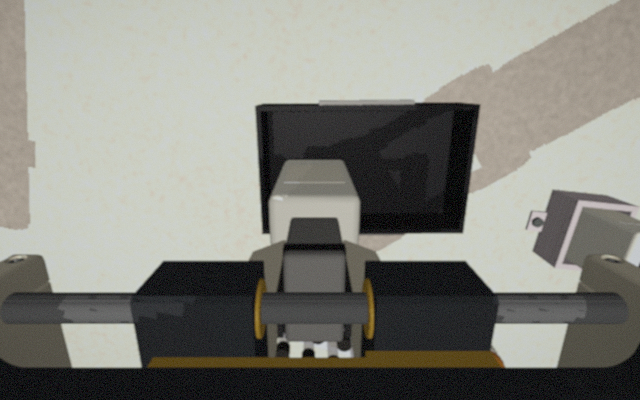

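The block at (315,200) hangs over the crate's left slot, clear of the walls. Lowering.

```bash
python3 -m pendant '[[[0,3,0,0,0,0,1.5],[0,6,0,0,0,0,1.5],[0,8.5,0,0,0,0,1.5],[0,10,0,0,0,0,1.5],[0,11,0,0,0,0,1.5],[0,11.5,0,0,0,0,1.5],[0,11.5,0,0,0,0,1.5],[0,11.5,0,0,0,0,1.5]]]'; python3 -m pendant '[[[0,0.1,0,0,0,0,1.5],[0,0.3,0,0,0,0,1.5],[0,0.3,0,0,0,0,1.5]]]'; python3 -m pendant '[[[0,0.1,0,0,0,0,1.5],[0,0.2,0,0,0,0,1.5],[0,0.2,0,0,0,0,1.5]]]'
```

```text
time: 18.95
tool_pos: [0.506, -0.3986, 0.1163]
tool_rot: [-1.572, -0.003, 0.22]
contact_force: [0.2, -0.5, -1.2]
opening: 0.0236
time: 19.25
tool_pos: [0.5055, -0.3982, 0.1123]
tool_rot: [-1.571, -0.002, 0.22]
contact_force: [-1.0, -0.2, -0.7]
opening: 0.024
time: 19.55
tool_pos: [0.5054, -0.3982, 0.11]
tool_rot: [-1.57, -0.002, 0.22]
contact_force: [-0.6, 0.4, -0.2]
opening: 0.024
```

```bash
python3 -m pendant '[[[0,0.1,0,0,0,0,1.5],[0,0.1,0,0,0,0,1.5]]]'; python3 -m pendant '[[[0,0.1,0,0,0,0,1.5],[0,0.1,0,0,0,0,1.5]]]'
```

```text
time: 19.75
tool_pos: [0.5056, -0.3983, 0.1094]
tool_rot: [-1.571, -0.002, 0.22]
contact_force: [-0.2, -0.2, -0.4]
opening: 0.0241
time: 19.95
tool_pos: [0.5057, -0.3983, 0.1093]
tool_rot: [-1.571, -0.002, 0.22]
contact_force: [-0.7, 1.5, 5.9]
opening: 0.0235
```

Contact. Release, rise, then fetch the left one.

```bash
python3 -m pendant '[[[0,-0.1,0,0,0,0,1.5],[0,-0.1,0,0,0,0,4],[0,-0.1,0,0,0,0,5],[0,-0.1,0,0,0,0,5],[0,-0.1,0,0,0,0,5],[0,-4,0,0,0,0,5],[0,-9,0,0,0,0,5],[0,-14,0,0,0,0,5],[0,-17,0,0,0,0,5],[0,-17,0,0,0,0,5]]]'
python3 - <<'E'
from h import *
c=snap('wrist','w6')
q=(cloud(c)-np.array([.5054,-.3982,0]))@Ro.from_euler('z',.22).as_matrix()
m=(np.abs(q[...,0])<.045)&(np.abs(q[...,1])<.035)&(q[...,2]>.03)&(q[...,2]<.17);m[255:]=0;b=q[m]
t=b[(b[:,2]>.095)&(b[:,2]<.112)];print('white top',np.median(t[:,2]),np.percentile(t,[2,98],axis=0).round(4).tolist(),'max',b[:,2].max())
to([.42,-.08,.28],-.048);to([.44,.18,.28],-.048,.4);to([.5069,.3155,.2133],-.048,.5585)
E
```

```text
time: 20.95
tool_pos: [0.5066, -0.3996, 0.2842]
tool_rot: [-1.58, -0.007, 0.22]
contact_force: [0.4, -0.3, 0.7]
opening: 0.0504
white top 0.10511601066881837 [[-0.0313, -0.0222, 0.0979], [0.025, 0.0226, 0.1075]] max 0.15166633696488152
shift [-1.41 -0.06 33.  ] rotvec [0.004 0.268 0.005]
shift [ 6.23 -0.13 57.93] rotvec [-0.05   0.265 -0.392]
shift [15.69  6.53 69.72] rotvec [-0.071  0.262 -0.55 ]
```

```bash
python3 -m pendant '[[[-0.2,0,4.8,0,0.05,0,5],[-0.4,0,9.6,0,0.12,0,5],[-0.7,0,14.4,0,0.2,0,5],[-0.9,0,19.2,0,0.26,0,5],[-1.1,0,24,0,0.268,0,5],[-1.3,0,28.8,0,0.268,0,5],[-1.2,0,33,0,0.268,0,5],[0.2,0,37.5,-0.01,0.268,-0.1,5],[1.6,0,42,-0.02,0.267,-0.2,5],[3,0,46.5,-0.03,0.266,-0.3,5],[4.5,0,51,-0.05,0.265,-0.392,5],[6,0,55.5,-0.05,0.265,-0.392,5],[8,1,60,-0.06,0.264,-0.5,5],[11,3,64,-0.071,0.262,-0.55,5],[14,5,68,-0.071,0.262,-0.55,5],[15.7,6.5,69.7,-0.071,0.262,-0.55,5],[15.7,6.5,69.7,-0.071,0.262,-0.55,5],[15.7,6.5,69.7,-0.071,0.262,-0.55,5],[15.7,6.5,69.7,-0.071,0.262,-0.55,5],[15.7,6.5,69.7,-0.071,0.262,-0.55,5]]]' 25
python3 -c "
from h import *
to([.5595,.3137,.1285],-.048,.5585)"
```

```text
time: 23.0
tool_pos: [0.5061, 0.3152, 0.2146]
tool_rot: [-1.565, -0.556, -0.052]
contact_force: [0.8, 0.0, -0.1]
opening: 0.0498
shift [-0.   10.13  0.08] rotvec [-0.004 -0.003 -0.003]
```

```bash
python3 -m pendant '[[[0,4,0,-0.004,0,0,5],[0,7,0,-0.004,0,0,5],[0,9,0.1,-0.004,0,0,5],[0,10,0.1,-0.004,0,0,5],[0,10.1,0.1,-0.004,0,0,5],[0,10.1,0.1,-0.004,0,0,5],[0,10.1,0.1,-0.004,0,0,1.5],[0,10.1,0.1,-0.004,0,0,1.5],[0,10.1,0.1,-0.004,0,0,1.5],[0,10.1,0.1,-0.004,0,0,1.5],[0,10.1,0.1,-0.004,0,0,1.5]]]' 25
python3 -m pendant '[[[0,-1,0,0,0,0,1.5],[0,-3,0,0,0,0,1.5],[0,-5,0,0,0,0,1.5],[0,-7,0,0,0,0,1.5],[0,-9,0,0,0,0,1.5],[0,-10.5,0,0,0,0,1.5],[0,-11,0,0,0,0,1.5],[0,-11,0,0,0,0,1.5],[0,-11,0,0,0,0,1.5],[0,-11,0,0,0,0,1.5]]]' 25
python3 -m pendant '[[[0,0,0,0,0,0,1.5]]]'
python3 -c "
from h import *
print(status.observe()['contact_force'])
to([.44,.20,.30],.22,.3);to([.42,-.06,.31],.22);to([.44,-.2,.31],.22);to([.4843,-.3048,.25],.22)"
```

```text
time: 24.1
tool_pos: [0.5595, 0.3151, 0.1281]
tool_rot: [-1.57, -0.555, -0.05]
contact_force: [0.5, -1.3, 0.4]
opening: 0.024
time: 25.1
tool_pos: [0.5016, 0.3175, 0.2203]
tool_rot: [-1.571, -0.553, -0.05]
contact_force: [0.5, 0.6, -1.7]
opening: 0.0241
time: 25.2
tool_pos: [0.5016, 0.3175, 0.2204]
tool_rot: [-1.571, -0.553, -0.05]
contact_force: [0.5, 0.3, -0.8]
opening: 0.0238
[ 0.49168794  0.31808991 -0.84505528]
shift [ -0.55  -9.69 -12.05] rotvec [ 0.113 -0.246  0.252]
shift [ -0.62 -10.9  -38.12] rotvec [ 0.075 -0.263  0.55 ]
shift [  1.67  -9.47 -52.  ] rotvec [ 0.075 -0.263  0.55 ]
shift [  2.73  -1.76 -62.24] rotvec [ 0.075 -0.263  0.55 ]
```

Empty (about 1 N). To the near slot.

```bash
python3 -m pendant '[[[-0.2,-4,-3,0.03,-0.06,0.06,1.5],[-0.4,-7.5,-6.5,0.06,-0.13,0.13,1.5],[-0.5,-9.7,-10.5,0.113,-0.244,0.25,1.5],[-0.5,-10,-15,0.1,-0.25,0.35,1.5],[-0.5,-10.3,-19.5,0.09,-0.255,0.46,1.5],[-0.6,-10.6,-24,0.075,-0.263,0.55,1.5],[-0.6,-10.9,-28.5,0.075,-0.263,0.55,1.5],[-0.6,-10.9,-33,0.075,-0.263,0.55,1.5],[-0.6,-10.9,-37.5,0.075,-0.263,0.55,1.5],[0.1,-10.4,-42,0.075,-0.263,0.55,1.5],[0.8,-10,-46.5,0.075,-0.263,0.55,1.5],[1.5,-9.5,-51,0.075,-0.263,0.55,1.5],[2.2,-7,-55,0.075,-0.263,0.55,1.5],[2.5,-4,-59,0.075,-0.263,0.55,1.5],[2.7,-1.8,-62.2,0.075,-0.263,0.55,1.5],[2.7,-1.8,-62.2,0.075,-0.263,0.55,1.5],[2.7,-1.8,-62.2,0.075,-0.263,0.55,1.5],[2.7,-1.8,-62.2,0.075,-0.263,0.55,1.5],[2.7,-1.8,-62.2,0.075,-0.263,0.55,1.5]]]'
python3 - <<'E'
from h import *
c=snap('wrist','w7');st=status.observe();print(st['tool_pos'],st['tool_rot'],st['contact_force'])
P=cloud(c);R=Ro.from_euler('z',.22).as_matrix();q=(P-np.array([.4948,-.3516,0]))@R;Z=q[...,2]
m=(np.abs(q[...,0])<.06)&(np.abs(q[...,1]-.048)<.04)&(Z<.235)&(Z>.13);m[262:]=0;d=q[m];t=d[d[:,2]<.225];print('block front',np.percentile(t,[2,50,98],axis=0).round(4).tolist())
m=(np.abs(q[...,0])<.06)&(np.abs(q[...,1]+.048)<.04)&(Z<.108)&(Z>.065);m[262:]=0;print('neighbour',np.percentile(q[m],[2,50,98],axis=0).round(4).tolist())
to([.4843,-.3048,.115],.22)
E
```

```text
time: 27.1
tool_pos: [0.4843, -0.3033, 0.2518]
tool_rot: [-1.572, -0.003, 0.221]
contact_force: [1.2, 0.8, -1.0]
opening: 0.0241
[ 0.48426515 -0.30330708  0.25176442] [-1.5718171  -0.00253094  0.22139582] [-0.31300376 -0.25772722 -0.66948611]
block front [[-0.0319, 0.0289, 0.1557], [-0.0314, 0.0495, 0.1977], [-0.0303, 0.0704, 0.2241]]
neighbour [[-0.0314, -0.0667, 0.0682], [-0.018, -0.0315, 0.1043], [0.0252, -0.0244, 0.1068]]
shift [-0.06 13.68 -0.13] rotvec [0.001 0.001 0.003]
```

View pics/w7.png

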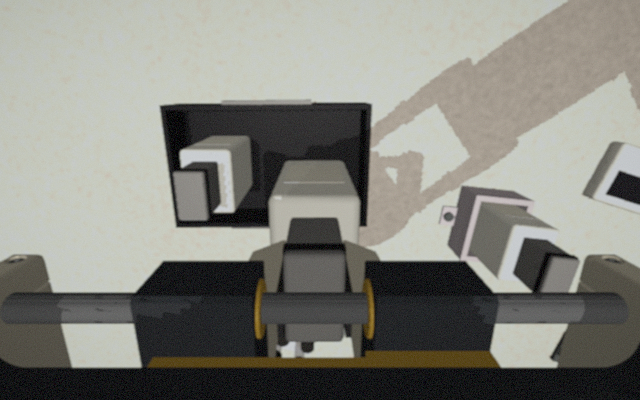

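The first empty stands at (215,175) in the crate, the held block at (315,200) is clear beside it, and the full one stands in the cradle at (515,235). Lowering.

```bash
python3 -m pendant '[[[0,4,-0.1,0,0,0.003,1.5],[0,8,-0.1,0,0,0.003,1.5],[0,10.5,-0.1,0,0,0.003,1.5],[0,12,-0.1,0,0,0.003,1.5],[0,13,-0.1,0,0,0.003,1.5],[0,13.6,-0.1,0,0,0.003,1.5],[0,13.6,-0.1,0,0,0.003,1.5],[0,13.6,-0.1,0,0,0.003,1.5]]]'; python3 -m pendant '[[[0,0.1,0,0,0,0,1.5],[0,0.3,0,0,0,0,1.5],[0,0.3,0,0,0,0,1.5]]]'; python3 -m pendant '[[[0,0.1,0,0,0,0,1.5],[0,0.2,0,0,0,0,1.5],[0,0.2,0,0,0,0,1.5]]]'
```

```text
time: 27.95
tool_pos: [0.4849, -0.3053, 0.1155]
tool_rot: [-1.572, 0.001, 0.22]
contact_force: [-0.2, 0.1, -0.8]
opening: 0.0238
time: 28.25
tool_pos: [0.4844, -0.305, 0.1116]
tool_rot: [-1.57, 0.002, 0.22]
contact_force: [0.7, 0.1, -0.7]
opening: 0.024
time: 28.55
tool_pos: [0.4843, -0.305, 0.1094]
tool_rot: [-1.57, 0.002, 0.22]
contact_force: [0.5, -0.2, -1.1]
opening: 0.0241
```

```bash
python3 -m pendant '[[[0,0.1,0,0,0,0,1.5],[0,0.1,0,0,0,0,1.5]]]'; python3 -m pendant '[[[0,0.1,0,0,0,0,1.5],[0,0.1,0,0,0,0,1.5]]]'
```

```text
time: 28.75
tool_pos: [0.4846, -0.305, 0.1091]
tool_rot: [-1.571, 0.001, 0.22]
contact_force: [-0.3, 0.3, 3.7]
opening: 0.024
time: 28.95
tool_pos: [0.485, -0.305, 0.1089]
tool_rot: [-1.571, 0.0, 0.22]
contact_force: [1.1, 1.8, 8.9]
opening: 0.0238
```

```bash
python3 -m pendant '[[[0,-0.15,0,0,0,0,1.5],[0,-0.15,0,0,0,0,4],[0,-0.15,0,0,0,0,5],[0,-0.15,0,0,0,0,5],[0,-0.15,0,0,0,0,5],[0,-4,0,0,0,0,5],[0,-9,0,0,0,0,5],[0,-14,0,0,0,0,5],[-5,-17,0,0,0,0,5],[-9,-17,0,0,0,0,5],[-9,-17,0,0,0,0,5],[-9,-17,0,0,0,0,5],[-9,-17,0,0,0,0,5]]]'
python3 - <<'E'
from h import *
c=snap('wrist','w8');t=snap('top','t8');s=snap('scene','s8')
P=cloud(c);R=Ro.from_euler('z',.22).as_matrix();q=(P-np.array([.4948,-.3516,0]))@R;Z=q[...,2]
for y in(-.048,.048):
    m=(np.abs(q[...,0])<.05)&(np.abs(q[...,1]-y)<.033)&(Z<.112)&(Z>.095);k=q[m];print('white top',m.sum(),np.percentile(k,[2,50,98],axis=0).round(4).tolist() if m.sum() else '')
o=load('top');d=np.abs(o['range_z']-t['range_z'])>.012
n,l,st,ce=cv2.connectedComponentsWithStats(d.astype(np.uint8))
print([(ce[i].round().tolist(),int(st[i,4])) for i in range(1,n) if st[i,4]>25])
cv2.imwrite('pics/fin.png',np.vstack([cv2.resize(t['image'][100:260,140:520],(760,320)),cv2.resize(s['image'][100:390,120:640],(500,279)) if 0 else cv2.copyMakeBorder(cv2.resize(c['image'],(448,280)),0,0,0,312,cv2.BORDER_CONSTANT)])[:,:,::-1])
E
```

```text
time: 30.25
tool_pos: [0.3974, -0.3246, 0.2774]
tool_rot: [-1.57, 0.001, 0.22]
contact_force: [0.1, 0.1, 0.1]
opening: 0.0502
white top 750 [[-0.0315, -0.0688, 0.0956], [-0.0258, -0.0466, 0.1048], [-0.0139, -0.0249, 0.1107]]
white top 1339 [[-0.0318, 0.0256, 0.0968], [-0.0187, 0.0476, 0.1052], [0.0245, 0.0703, 0.1094]]
[([81.0, 5.0], 44), ([102.0, 8.0], 57), ([261.0, 4.0], 40), ([298.0, 5.0], 36), ([503.0, 6.0], 30), ([34.0, 12.0], 49), ([171.0, 11.0], 72), ([568.0, 9.0], 26), ([189.0, 9.0], 33), ([216.0, 11.0], 83), ([473.0, 7.0], 30), ([5.0, 13.0], 51), ([24.0, 12.0], 36), ([51.0, 13.0], 70), ([369.0, 16.0], 116), ([436.0, 16.0], 49), ([451.0, 10.0], 35), ([618.0, 10.0], 26), ([246.0, 22.0], 74), ([271.0, 14.0], 61), ([341.0, 19.0], 94), ([395.0, 12.0], 47), ([290.0, 18.0], 49), ([488.0, 18.0], 95), ([597.0, 19.0], 37), ([123.0, 24.0], 108), ([141.0, 21.0], 37), ([189.0, 20.0], 41), ([416.0, 22.0], 38), ([468.0, 20.0], 35), ([610.0, 26.0], 121), ([87.0, 22.0], 54), ([389.0, 22.0], 47), ([22.0, 24.0], 26), ([104.0, 32.0], 104), ([423.0, 22.0], 31), ([448.0, 26.0], 50), ([522.0, 22.0
[... 1589 characters left out ...]
31.0, 63.0], 29), ([50.0, 67.0], 92), ([70.0, 65.0], 66), ([360.0, 66.0], 43), ([379.0, 63.0], 37), ([482.0, 67.0], 70), ([27.0, 70.0], 32), ([113.0, 69.0], 46), ([251.0, 67.0], 40), ([512.0, 71.0], 51), ([590.0, 65.0], 27), ([302.0, 69.0], 27), ([461.0, 69.0], 29), ([559.0, 70.0], 31), ([580.0, 69.0], 30), ([603.0, 67.0], 27), ([150.0, 71.0], 28), ([223.0, 70.0], 26), ([395.0, 70.0], 56), ([532.0, 75.0], 76), ([323.0, 76.0], 37), ([312.0, 76.0], 28), ([498.0, 79.0], 36), ([602.0, 80.0], 41), ([613.0, 76.0], 33), ([368.0, 77.0], 31), ([617.0, 84.0], 43), ([265.0, 188.0], 294), ([290.0, 190.0], 287), ([314.0, 192.0], 271), ([381.0, 209.0], 319), ([350.0, 317.0], 28295), ([443.0, 218.0], 373)]
```

View pics/fin.png

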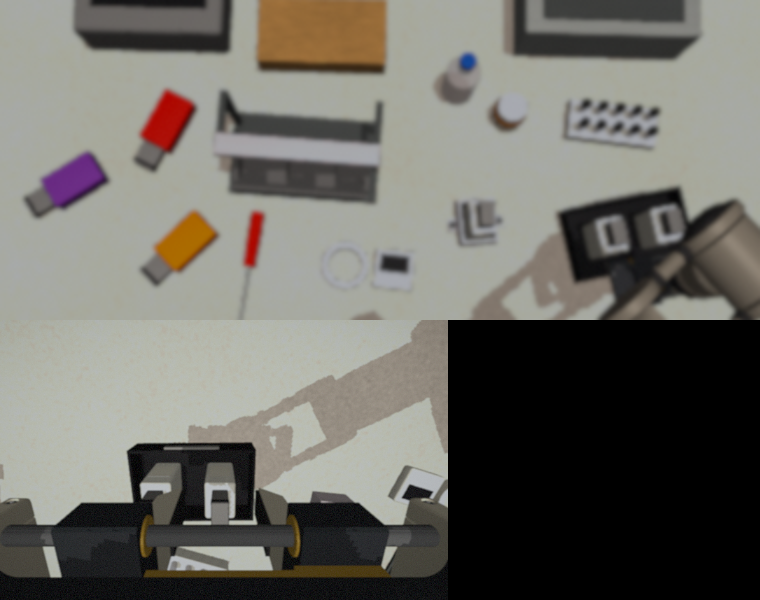

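The rack is empty, one cartridge is in the cradle (475,222) and two stand in the crate at (608,235) and (662,222). The bystanders are unmoved, since the only depth changes near the work are the rack, cradle, crate and arm. Handing in.

```bash
python3 -c "
from cell import robot,status
print(status.observe()['contact_force']);print(robot.hand_in())"
```

```text
[-0.38671639  0.35023423 -0.39803088]
the job is handed in; nothing more can be done
None
```

The job is handed in at about 30 s of robot time. The full cartridge stands in the cradle and both empties stand in the crate.

- **Weighing:** The right-pocket cartridge read about 4.1 N (0.41 kg), so it is the full one. The other two read about 1.0 to 1.3 N. My first reading of it was unclear, because it was still partly supported by the rack. I drew it fully clear and read it again. The middle one was first judged empty from a partial lift, and I confirmed it later with a clear lift.
- **Full cartridge:** It was placed first. Its white top is at z = 0.108 m, which is the 8 mm cradle floor plus 100 mm, so it is fully down.
- **Empties:** Their white tops are at z = 0.105 m, which is the 5 mm crate floor plus 100 mm. They stand upright side by side, and the gripper is clear of everything.
- **Other items:** The last top-camera comparison showed changes near the work only at the rack, cradle, crate and arm. The bystanders and coloured look-alikes looked unmoved.
- **Disagreement:** The wrist and top cameras disagreed by several mm in x at the rack grips and 2 to 3 mm at the cradle. I aligned the cartridge with the cradle using the wrist view alone, and it went in without touching the walls.
- **Contact force:** The highest reading was 24 N, while seating the full cartridge on the cradle floor.

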